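Refit the hooked cover of the dust extractor's filter box

ROBOT

A 7-joint arm with a two-finger parallel gripper is mounted at the origin on a cart in front of the work surface, level with it; the furniture and walls round the work are solid. World frame = base frame: x ahead of the robot, y to its left, z up, the work surface at z = 0. Lengths are in m, angles in rad, forces in N, time in s.
With the tool pointing down it reaches from about 0.4 to 0.85 m from the base axis. Payload 10.4 kg.
Tool frame: the origin (TCP) lies midway between the tips of the shut fingers; the grasp point (between the pads) lies 19 mm behind it; z points along the fingers, x is the direction in which the jaws open and shut, and the axes are right-handed (so a half turn about z gives the same grasp; the last joint's range is limited). The gripper opens to 87 mm and grips with 3 to 60 N. Pads are 19 mm wide; open, the fingers measure 117 mm over their backs; the gripper's body (75 mm by 190 mm) begins 51 mm behind the grasp point.
Start: joints at [1.292, 0.332, -0.065, 1.46, 0.022, 1.35, -0.088], TCP at [0.158, -0.605, 0.223] pointing down, gripper open.
Joint ranges: [-2.6, 2.6], [-0.5, 2.12], [-1.47, 1.34], [0.16, 2.42], [-1.27, 4.41], [0.06, 2.06], [-2.6, 2.6]. Speed limits (rad/s): [2.22, 2.22, 2.79, 2.79, 3.14, 3.14, 3.14].

INTERFACE

Orientations are given as a unit quaternion [x, y, z, w].
In Python, from bench import r gives the robot as it stands. The module is installed in compiled form; this text tells all that it offers.
- The arm moves only by the tool play_rows, never from a script. Its argument "commands" is a list of rows, each a list of 7 numbers: the shift along the world's x, y, z in cm, then the turn, a rotation vector about the world's x, y, z in rad, then the finger opening in cm, from 0 to 8.7. A call has 1 to 20 rows; each row shifts and turns the commanded pose from where the row before left it; what a row does not reach is not made up. A row lasts 1/8 s, in which the tool goes at most 62.5 mm and 10.7 degrees, less where a joint would pass 70% of its speed; a pose out of reach is approached as far as the arm can. A call is refused whole if a number of a shift passes 6.25 or a number of a turn 0.188, either way. A call with a gripper value outside its range is refused whole. The fingers move at their own pace and stop on an object; "grip_force" is the grip in N (left out, the last holds). Time passes only in rows, so rows that do not move let the fingers close. It gives the time, the measured TCP pose, the force and the opening at its end, in the units of the state.
- r.read_state(): the state, without advancing time (a new reading comes with each control period).
- r.camera(name): name is "side" or "top"; returns a dict with "img" (480x640x3 uint8, red, green, blue), "K" (3x3 intrinsics, pixels), "camera_from_world" (4x4, takes a point from world to camera coordinates). Camera axes: x right, y down, z forward; pixel columns grow to the right and rows downward; lengths in m; the calibration is good to about 2 mm. A picture is of the moment at which its call begins. There is no depth.
- r.close_job(): hands the job in, once; it reports no verdict.
The state is a dict: "time": time; "joint_positions": joint angles; "joint_vel": joint speeds; "joint_torque": joint torques, N m; "ee_pos": TCP position; "eef_rot": TCP orientation; "ft_force": force on the tool from outside, world axes, zero at the start; "torque": the same for the moment, N m; "width": finger opening in m.
Only numpy, scipy, OpenCV 4.12 (cv2) and the standard library are available. Lean on these libraries where they do the work, as an engineer would, in place of code of your own. Each camera call takes 0.05 s, during which the arm holds its last target. There are 200 camera calls.

TASK

Put the green cover back on the grey filter box: pick it up by its black grip, hook its lip under the steel ledge at a tilt until its bead lies below the groove there, then swing it down and press until the spring catch snaps over its free edge and the cover lies flat. Work by feel and gently, the cover must not be forced against the box or let fall, and leave the other things on the bench where they are.

Things in the scene. Friction and masses are not known exactly. Their poses are not given: they have to be found in the camera images.
- filter_box: Grey steel filter box screwed to the bench, place and yaw vary. Origin: centre of its underside; +x to the spring catch, -x to the steel ledge, z up. Open top, rubber-edged rim at z 60 mm; outer wall faces at x -47 and +74, y +-56 mm. Overall x -122 to +118, highest at the catch, z 101 mm.
- seat (a point): Point on the filter box 60 mm above its origin, at rim level; axes as the box. The closed cover's origin lies here, up to 8 mm off along x as the ledge strip is set.
- keeper_shelf: Shelf outside the box's -x wall, top at box z 38 mm, carrying the folded steel strip that forms ledge and stop. The strip is bolted through slots and sits up to 6 mm either way along box x; where is NOT measured (this entry is the shelf: origin at seat, axes as the box). The strip bends if forced: keep the cover under 30 N against it.
- ledge (a point): NOMINAL bottom inner edge of the ledge (box x -63, z 64.7 mm). Its underside, going to -x: nose to x -75, then a groove 6 mm wide to x -81 (roof z 69.5), a land level with the nose, and an upright stop face at x -87. Cheeks leave 95 mm in y; top z 72.5. All shift together with the strip, up to 6 mm along box x: find it by touch.
- cover: Green cover, about 0.3 kg, lying on the bench. Origin on its flat underside; z up, x from lip to free edge. Plate 5 mm thick, x -46 to +82, 120 wide in y. Lip 3 mm thick, 90 wide, flush with the underside, to x -78.5; its last 3 mm carry an upturned bead, 8 mm high in all. Gentle means: under 120 N against the box, the click included.
- lip (a point): Middle of the lip's tip on the underside (cover x -78.5 mm, z 0). Tilted 0.35 to 0.45 rad, free edge up, underside on the box's -x wall corner, the bead slides under nose and land as far as the stop. Swung flat, the bead must rise into the groove (tip 8 to 10 mm in front of the stop, 9 best; the catch pushes it to -x); anywhere else it jams, free edge up. Feel for the stop with 3 to 8 N.
- edge (a point): Middle of the cover's free edge on its underside (cover x +82 mm, z 0), which the catch holds.
- grip (a point): Middle of the black grip bar on the cover (cover x +4, z 26 mm). The bar runs along the cover's y: 76 mm long, 14 mm thick in x, 20 mm high; the plate's top face is 21 mm below this point and the bar's underside 10 mm below it. Posts at its ends. The fingers close along the cover's x.
- catch (a joint): Spring catch, 30 mm wide, at the box's +x side: metres pushed back along box +x, 0 = forward (rest), 0.018 = end. Its ramp rises at 57 degrees from box x 70, z 68 to x 89, z 99 mm; the descending free edge pushes it back (2 to 4 N along x, 10 to 22 N down at the grip) until it snaps to 0 over the edge, its flat underside 1.7 mm above the plate.
- dust_brush: Hand brush with a wooden handle, 180 mm, a bystander; origin its underside's centre.
- screwdriver_cross: Screwdriver with a black handle, 186 mm, a bystander.
- spanner_13: Steel spanner, 165 mm, a bystander.
- grease_tin: Round lidded tin, 70 mm wide and 42 mm high, a bystander.
- nut_m12: Hexagon nut, 20 mm, a bystander.
- bolt_m12: Hexagon bolt standing on its head, 48 mm high, a bystander.
- screwdriver_flat: Screwdriver with a black handle, 205 mm, a bystander at the back.

How it is judged:
On the way, in this order (a step that is already met when the one before it is completed fails the run):
1. the cover is lifted clear of the bench (height (world z) of cover above 0.05 m), for 0.1 s.
2. the lip's tip is under the ledge while the cover is still tilted, free edge up (x of lip in the frame of seat below -0.069 m and z of lip in the frame of seat between -0.023 and 0.003 m and z of edge in the frame of seat above 0.02 m), for 0.1 s.
At the end, for the whole second after the job is handed in: The cover lies flat on the rim (lip and free edge within 2.5 mm of its level, tilt under 0.04 rad), lip tip under the ledge 70 to 88 mm from the box's middle, within 6 mm sideways and 0.08 rad of square, the catch over its free edge and within 2 mm of rest, all still (z of lip in the frame of seat between -0.003 and 0.0025 m and z of edge in the frame of seat between -0.003 and 0.0025 m and x of lip in the frame of seat between -0.0885 and -0.07 m and y of lip in the frame of seat between -0.006 and 0.006 m and angle between the x axis of cover and the x axis of filter_box, either way round below 0.08 rad and angle between cover's own z axis and vertical below 0.04 rad and value of joint catch below 0.002 m and linear speed of cover below 0.01 m/s); the robot touches nothing.
It fails at once if the cover presses on the ledge strip or its shelf with more than 30 N (contact force between cover and keeper_shelf above 30 N).
It fails at once if the cover is pressed, pulled or dropped against the filter box with more than 120 N (contact force between cover and filter_box above 120 N).
It fails at once if another thing on the bench is shifted by more than 30 mm (distance of any of dust_brush, screwdriver_cross, spanner_13, grease_tin, nut_m12, bolt_m12, screwdriver_flat from where it was at the start of the episode above 0.03 m).
It also fails if it takes over 40 s, if anything falls off the work surface, if the arm or the gripper's body presses on something with over 40 N, if the wrist force passes 120 N, or if a joint passes its speed limit or range.

## Working session

There is one attempt and no reset: what is moved stays moved. The work goes in short steps, Python scripts to look and compute and a tool call to move; the robot and the scene stay as the last step left them, time stands still between calls to the robot, and variables do not carry over. Pictures are saved under pics/ and viewed, about 8 in all and at most 12, crops included, and the job is handed in when it is done.

Besides the shell and the picture viewer there is one more tool, called after "Call:" as name(argument=value, ...) on one line, values as JSON. play_rows: Moves the arm, as the interface text tells. Its arguments: {"type":"object","properties":{"commands":{"type":"array","items":{"type":"array","items":{"type":"number"}}},"grip_force":{"type":"number"}},"required":["commands"]}

```bash
mkdir -p pics
python3 - <<'E'
from bench import r
import cv2,numpy as np,pickle
s=r.read_state()
print({k:np.round(v,3) for k,v in s.items()})
for n in("side","top"):
    c=r.camera(n); cv2.imwrite(f"pics/{n}0.png",c["img"][:,:,::-1]); pickle.dump(c,open(f"{n}0.pkl","wb"))
    T=c["camera_from_world"]; print(n,c["K"].round(1).tolist(),(-T[:3,:3].T@T[:3,3]).round(3),T[2,:3].round(3))
E
```

```text
{'time': np.float64(0.0), 'joint_positions': array([ 1.292,  0.333, -0.065,  1.461,  0.022,  1.35 , -0.088]), 'joint_vel': array([-0.002,  0.001,  0.001, -0.   , -0.   ,  0.001, -0.   ]), 'joint_torque': array([-1.0000e-03, -6.2326e+01,  2.4000e-02, -3.8989e+01, -6.1000e-02,
        4.0000e-02,  0.0000e+00]), 'ee_pos': array([ 0.158, -0.604,  0.222]), 'eef_rot': array([ 0.792, -0.611, -0.001, -0.   ]), 'ft_force': array([-0.173, -0.086, -0.564]), 'torque': array([ 0.03 ,  0.028, -0.058]), 'width': np.float64(0.087)}
side [[433.3, 0.0, 323.4], [0.0, 433.3, 240.3], [0.0, 0.0, 1.0]] [ 0.272 -0.76   0.5  ] [ 0.298  0.82  -0.488]
top [[518.4, 0.0, 314.6], [0.0, 518.4, 238.7], [0.0, 0.0, 1.0]] [ 0.449 -0.022  1.319] [ 0.065  0.006 -0.998]
```

View pics/top0.png

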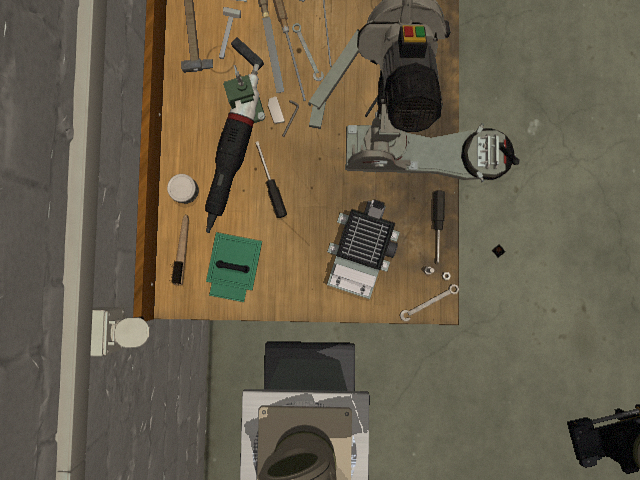

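View pics/side0.png

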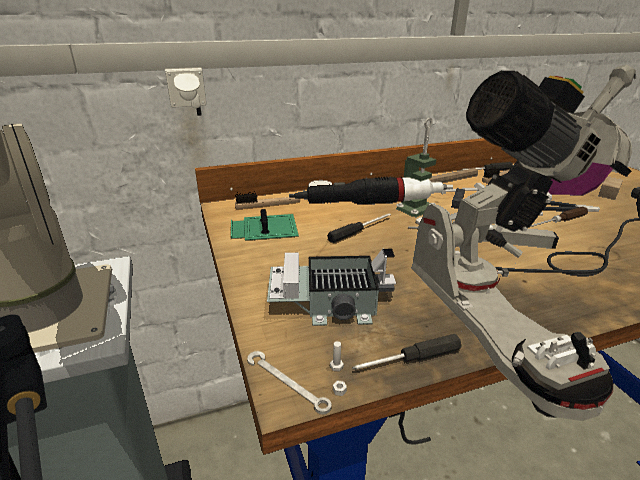

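The top view shows the cover at about (235,265) with its lip toward the robot. The box is at about (362,245), with the catch at (375,208) and the ledge at (353,280). In the side view the box is at (330,285) and the cover at (265,227). Next I'll take a close crop and a first measurement.

```bash
cat > h.py <<'E'
import numpy as np,cv2
def ray(c,uv,z):
    "pixel(s) -> world xy on plane z"
    uv=np.atleast_2d(np.asarray(uv,float)); T=c["camera_from_world"]; R,t=T[:3,:3],T[:3,3]; C=-R.T@t
    d=(R.T@np.linalg.inv(c["K"])@np.c_[uv,np.ones(len(uv))].T).T
    return C[:2]+d[:,:2]*((z-C[2])/d[:,2])[:,None]
def px(c,P):
    P=np.atleast_2d(P); T=c["camera_from_world"]; q=(c["K"]@(P@T[:3,:3].T+T[:3,3]).T).T
    return q[:,:2]/q[:,2:]
def rect(c,m,z):
    k=max(cv2.findContours(m,cv2.RETR_EXTERNAL,cv2.CHAIN_APPROX_NONE)[0],key=cv2.contourArea)
    w=ray(c,k[:,0],z); b=cv2.minAreaRect((w*1000).astype(np.float32)); return w,b,cv2.boxPoints(b)
E
python3 - <<'E'
from h import *; import pickle
c=pickle.load(open("top0.pkl","rb")); im=c["img"]; hsv=cv2.cvtColor(im,cv2.COLOR_RGB2HSV)
roi=np.zeros(im.shape[:2],np.uint8); roi[225:310,195:275]=1
g=cv2.inRange(hsv,(65,80,30),(95,255,255))*roi
w,b,p=rect(c,g,.005); print("cover all",b,p.round(1).tolist())
k=(cv2.inRange(hsv,(0,0,0),(180,255,50))*roi); 
w,b,p=rect(c,k,.036); print("grip",b,p.round(1).tolist())
roi[:]=0; roi[195:310,320:400]=1
k=cv2.inRange(hsv,(0,0,0),(180,255,60))*roi
w,b,p=rect(c,k,.06);print("rim",b,p.round(1).tolist())
a=cv2.resize(im[195:305,320:405],None,fx=5,fy=5,interpolation=cv2.INTER_CUBIC)
s=pickle.load(open("side0.pkl","rb"))["img"]; d=cv2.resize(s[240:335,255:405],None,fx=2.5,fy=2.5,interpolation=cv2.INTER_CUBIC)
e=cv2.resize(im[225:305,195:275],None,fx=3.5,fy=3.5,interpolation=cv2.INTER_CUBIC)
o=np.zeros((600,800,3),np.uint8); o[:550,:425]=a; o[:d.shape[0],425:425+d.shape[1]]=d; o[250:250+e.shape[0],430:430+e.shape[1]]=e
cv2.imwrite("pics/z1.png",o[:,:,::-1])
E
```

```text
cover all ((458.2674865722656, 192.2655029296875), (118.93698120117188, 157.8699188232422), 80.2221908569336) [[370.3999938964844, 147.10000610351562], [526.0, 120.30000305175781], [546.2000122070312, 237.5], [390.6000061035156, 264.29998779296875]]
grip ((460.1497802734375, 188.65159606933594), (81.72817993164062, 16.39773941040039), 80.28428649902344) [[445.20001220703125, 149.8000030517578], [461.29998779296875, 147.0], [475.1000061035156, 227.5], [459.0, 230.3000030517578]]
rim ((544.0107421875, -149.53868103027344), (141.15701293945312, 150.83901977539062), 72.66290283203125) [[451.0, -194.39999389648438], [595.0, -239.39999389648438], [637.0, -104.5999984741211], [493.0, -59.70000076293945]]
```

View pics/z1.png

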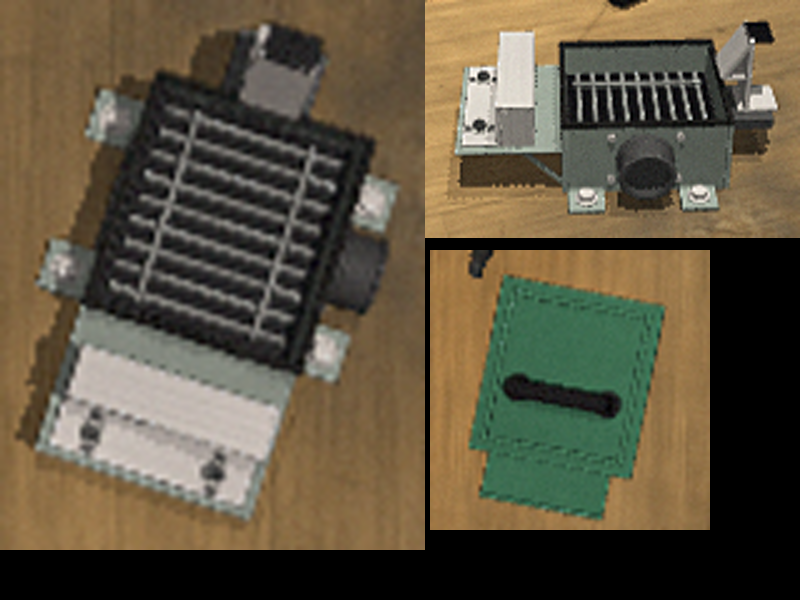

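The crop shows the rim corners at crop pixels (158,72), (374,145), (300,372) and (85,305), and the white ledge top at (82,345), (285,405), (265,460) and (65,400). The cover's lip is at the bottom, facing the robot. I'll refine these edges with gradient line fits.

```bash
cat >> h.py <<'E'
def edgefit(c,quad,z,rng=3.5,n=25):
    "refine quad sides by gradient maxima; returns world corners on plane z (mm)"
    g=cv2.cvtColor(c["img"],cv2.COLOR_RGB2GRAY).astype(np.float32); q=np.asarray(quad,float); L=[]
    t=np.arange(-rng,rng+.01,.2)
    for i in range(4):
        a,b=q[i],q[(i+1)%4]; d=(b-a)/np.linalg.norm(b-a); nn=np.array([-d[1],d[0]])
        base=a+np.linspace(.12,.88,n)[:,None]*(b-a)
        S=base[:,None]+t[None,:,None]*nn
        v=cv2.remap(g,S[...,0].astype(np.float32),S[...,1].astype(np.float32),cv2.INTER_LINEAR)
        v=cv2.GaussianBlur(v,(7,1),0); k=np.abs(np.gradient(v,axis=1)).argmax(1)
        p=ray(c,base+t[k][:,None]*nn,z)*1000
        l=cv2.fitLine(p.astype(np.float32),cv2.DIST_HUBER,0,.01,.01).ravel()
        L.append(l)
    C=[]
    for i in range(4):
        l,m=L[i-1],L[i]; s=np.linalg.solve(np.c_[l[:2],-m[:2]],m[2:]-l[2:]); C.append(l[2:]+s[0]*l[:2])
    return np.array(C),L
E
python3 - <<'E'
from h import *; import pickle
c=pickle.load(open("top0.pkl","rb"))
f=lambda Q:(np.array(Q)+.5)/5-.5+[320,195]
for n,Q,z in(("rim",[(158,72),(374,145),(300,372),(85,305)],.06),("ledge",[(82,345),(285,405),(265,460),(65,400)],.0725)):
    C,L=edgefit(c,f(Q),z); R=ray(c,f(Q),z)*1000
    for lab,X in(("fit",C),("hand",R)):
        d=np.roll(X,-1,0)-X; print(n,lab,X.round(1).tolist(),"len",np.linalg.norm(d,axis=1).round(1),"ang",np.degrees(np.arctan2(d[:,1],d[:,0])).round(1),"ctr",X.mean(0).round(1))
E
```

```text
rim fit [[603.7000122070312, -100.0999984741211], [574.5999755859375, -210.10000610351562], [457.79998779296875, -173.5], [491.8999938964844, -63.599998474121094]] len [113.7 122.4 115.1 117.6] ang [-104.8  162.6   72.7  -18.1] ctr [ 532.  -136.8]
rim hand [[605.3, -102.6], [571.6, -208.3], [460.4, -173.6], [490.8, -68.8]] len [111.  116.5 109.1 119.4] ang [-107.7  162.6   73.8  -16.4] ctr [ 532.  -138.3]
ledge fit [[471.6000061035156, -67.69999694824219], [442.0, -163.60000610351562], [417.70001220703125, -156.6999969482422], [447.1000061035156, -60.400001525878906]] len [100.4  25.2 100.7  25.6] ang [-107.2  164.    73.   -16.6] ctr [ 444.6 -112.1]
ledge hand [[471.2, -67.3], [444.3, -165.1], [417.9, -155.8], [444.7, -59.6]] len [101.4  28.   99.9  27.6] ang [-105.3  160.7   74.4  -16.2] ctr [ 444.5 -111.9]
```

Call:
play_rows(commands=[[3.2, 4, 0, 0, 0, 0.0635, 8.7], [3.2, 4, 0, 0, 0, 0.0635, 8.7], [3.2, 4, 0, 0, 0, 0.0635, 8.7], [3.2, 4, 0, 0, 0, 0.0635, 8.7], [3.2, 4, 0, 0, 0, 0.0635, 8.7], [3.2, 4, 0, 0, 0, 0.0635, 8.7], [3.2, 4, 0, 0, 0, 0.0635, 8.7], [3.2, 4, 0, 0, 0, 0.0635, 8.7], [3.2, 4, 0, 0, 0, 0.0635, 8.7], [0.2, 4.8, 0, 0, 0, 0.0635, 8.7], [0.2, 4.8, 0, 0, 0, 0.0635, 8.7], [0.2, 4.8, 0, 0, 0, 0.0635, 8.7], [0.2, 4.8, 0, 0, 0, 0.0635, 8.7], [0.2, 4.8, 0, 0, 0, 0.0635, 8.7], [0.2, 4.8, -1, 0, 0, 0.0635, 8.7], [0.2, 4.8, -2, 0, 0, 0.0635, 8.7], [0.2, 4.8, -3, 0, 0, 0.0635, 8.7], [0.1, 4.8, -3, 0, 0, 0.0635, 8.7], [0, 0, 0, 0, 0, 0, 8.7]], grip_force=50)

```text
time: 2.48
ee_pos: [0.4607, 0.1908, 0.1303]
eef_rot: [0.997, -0.082, -0.002, -0.001]
ft_force: [0.4, 0.4, 0.9]
width: 0.0872
```

Call:
play_rows(commands=[[0, 0, -4, 0, 0, -0.006, 8.7], [0, 0, -4, 0, 0, 0, 8.7], [0, 0, -2.5, 0, 0, 0, 8.7], [0, 0, -1.2, 0, 0, 0, 8.7], [0, 0, -0.5, 0, 0, 0, 8.7], [0, 0, 0, 0, 0, 0, 4], [0, 0, 0, 0, 0, 0, 0.8], [0, 0, 0, 0, 0, 0, 0.8], [0, 0, 0, 0, 0, 0, 0.8], [0, 0, 0, 0, 0, 0, 0.8], [0, 0, 0, 0, 0, 0, 0.8]], grip_force=50)

```text
time: 3.85
ee_pos: [0.4632, 0.1873, 0.0106]
eef_rot: [0.996, -0.089, 0.0, -0.0]
ft_force: [1.2, -0.2, -0.4]
width: 0.0348
```

Call:
play_rows(commands=[[0, 0, 0, 0, 0, 0, 0.8], [0, 0, 0, 0, 0, 0, 0.8], [0, 0, 0, 0, 0, 0, 0.8], [0, 0, 0, 0, 0, 0, 0.8]])

```text
time: 4.35
ee_pos: [0.4629, 0.1874, 0.0105]
eef_rot: [0.996, -0.089, -0.0, 0.0]
ft_force: [-2.2, 0.7, 1.2]
width: 0.014
```

Run:
```python
from bench import r
import cv2,numpy as np
s=r.read_state(); print(s["ee_pos"].round(4),s["eef_rot"].round(4),s["width"],s["ft_force"].round(1),s["joint_positions"].round(3))
a=r.camera("side")["img"][180:270,200:340]; b=r.camera("top")["img"][215:305,180:300]
a=cv2.resize(a,(560,360));b=cv2.resize(b,(240,180));o=np.zeros((360,800,3),np.uint8);o[:,:560]=a;o[:180,560:]=b
cv2.imwrite("pics/g.png",o[:,:,::-1])
```

```text
[0.4629 0.1874 0.0105] [ 9.961e-01 -8.880e-02 -2.000e-04  0.000e+00] 0.01404073297090348 [-2.2  0.7  1.2] [ 0.231  0.418 -0.807  1.964  0.379  0.915 -0.947]
```

View pics/g.png

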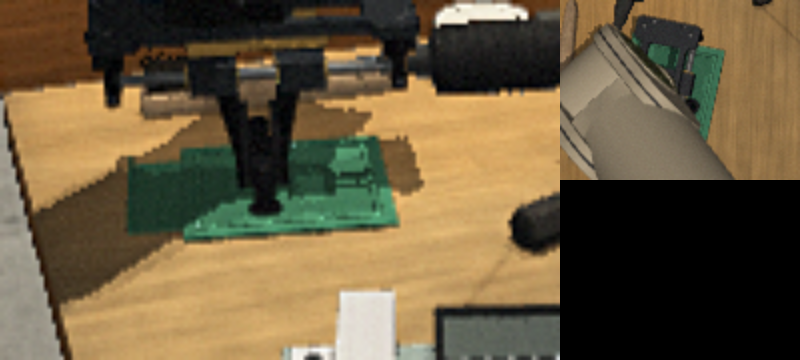

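The opening is 14.0 mm, which matches the bar, so the cover is held. The picture shows the fingers on the bar at (265,170). Next I'll lift and carry it to a hover above the box.

Call:
play_rows(commands=[[0, 0, 0.5, 0, 0, 0, 0.8], [0, 0, 1.5, 0, 0, 0, 0.8], [0, 0, 4, 0, 0, 0, 0.8], [0, 0, 5, 0, 0, 0, 0.8], [0, 0, 4, 0, 0, 0, 0.8], [0, 0, 4, 0, 0, 0, 0.8], [0.9, -4.1, 0, 0, 0, -0.0146, 0.8], [0.9, -4.1, 0, 0, 0, -0.0146, 0.8], [0.9, -4.1, 0, 0, 0, -0.0146, 0.8], [0.9, -4.1, 0, 0, 0, -0.0146, 0.8], [0.9, -4.1, 0, 0, 0, -0.0146, 0.8], [0.9, -4.1, 0, 0, 0, -0.0146, 0.8], [0.9, -4.1, 0, 0, 0, -0.0146, 0.8], [0.9, -4.1, 0, 0, 0, -0.0146, 0.8], [0, 0, 0, 0, 0, 0, 0.8]])

```text
time: 6.32
ee_pos: [0.5349, -0.1446, 0.201]
eef_rot: [0.989, -0.15, 0.0, 0.0]
ft_force: [-0.8, 0.8, -2.8]
width: 0.0135
```

Run:
```python
from bench import r
import cv2,numpy as np,pickle
s=r.read_state(); print(s["ee_pos"].round(4),s["eef_rot"].round(4),s["width"].round(4),s["ft_force"].round(2),s["torque"].round(2))
pickle.dump(s,open("s1.pkl","wb"))
for n in("side","top"): pickle.dump(r.camera(n),open(n+"1.pkl","wb"))
a=pickle.load(open("side1.pkl","rb"))["img"][110:350,220:440]; b=pickle.load(open("top1.pkl","rb"))["img"][170:320,290:420]
o=np.zeros((480,800,3),np.uint8);o[:,:440]=cv2.resize(a,None,fx=2,fy=2);b=cv2.resize(b,(360,415));o[:415,440:]=b
cv2.imwrite("pics/h.png",o[:,:,::-1])
```

```text
Traceback (most recent call last):
AttributeError: 'float' object has no attribute 'round'
```

Run:
```python
from bench import r
import cv2,numpy as np,pickle
s=r.read_state(); print(s["ee_pos"].round(4),s["eef_rot"].round(4),s["width"],s["ft_force"].round(2),s["torque"].round(2))
pickle.dump(s,open("s1.pkl","wb"))
for n in("side","top"): pickle.dump(r.camera(n),open(n+"1.pkl","wb"))
a=pickle.load(open("side1.pkl","rb"))["img"][110:350,220:440]; b=pickle.load(open("top1.pkl","rb"))["img"][170:320,290:420]
o=np.zeros((480,800,3),np.uint8);o[:,:440]=cv2.resize(a,None,fx=2,fy=2);b=cv2.resize(b,(360,415));o[:415,440:]=b
cv2.imwrite("pics/h.png",o[:,:,::-1])
```

```text
[ 0.5349 -0.1446  0.201 ] [ 9.887e-01 -1.496e-01  1.000e-04  3.000e-04] 0.013520175401615906 [-0.84  0.8  -2.81] [ 0.06 -0.06 -0.07]
```

View pics/h.png

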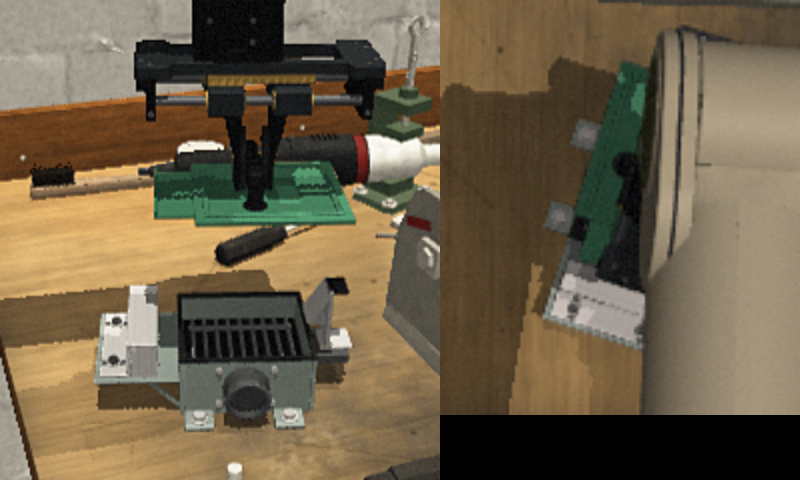

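The cover hangs level at side-crop pixels (155–355,165–225), above the box. In the top view the cover's +y edge is visible from crop (620,62) down to (590,235). I'll measure its sideways offset from the tool there.

Run:
```python
from h import *; import pickle
c=pickle.load(open("top1.pkl","rb")); s=pickle.load(open("s1.pkl","rb")); p=s["ee_pos"]; y=2*np.arctan2(s["eef_rot"][1],s["eef_rot"][0])
d=np.array([np.cos(y),np.sin(y)]); n=np.array([-d[1],d[0]])
for tag,cc,z,P,yy,roi in(("hover",c,p[2]-.0055,p[:2],y,(slice(185,270),slice(320,375))),("bench",pickle.load(open("top0.pkl","rb")),.005,np.array([.4629,.1874]),-.178,(slice(225,310),slice(195,275)))):
    h=cv2.cvtColor(cc["img"],cv2.COLOR_RGB2HSV); m=cv2.inRange(h,(60,70,20),(95,255,255)); k=np.zeros_like(m);k[roi]=m[roi]
    d=np.array([np.cos(yy),np.sin(yy)]); n=np.array([-d[1],d[0]])
    v,u=np.nonzero(k); rows=np.unique(v)
    L=np.array([(u[v==a].min()-.5,a) for a in rows]); w=(ray(cc,L,z)-P)*1000
    print(tag); print(np.c_[w@d,w@n].round(1)[::3].tolist())
```

```text
hover
[[74.7, 67.0], [67.7, 67.0], [60.7, 67.0], [53.8, 67.0], [46.8, 67.1], [39.9, 67.1], [33.0, 67.1], [26.0, 67.2], [19.1, 67.2], [12.2, 67.2], [5.2, 67.2], [-1.7, 67.3], [-8.6, 67.3], [-15.5, 67.3], [-22.4, 67.4], [-29.3, 67.4], [-36.2, 67.4], [-43.0, 67.4], [-49.9, 67.5], [-52.7, 55.1], [-58.9, 53.1], [-65.7, 53.1], [-72.6, 53.2], [-78.8, 51.2], [-84.3, 47.1]]
bench
[[73.5, 64.8], [66.0, 63.2], [58.0, 64.1], [50.1, 65.0], [42.6, 63.4], [34.6, 64.3], [27.2, 62.7], [19.2, 63.6], [11.3, 64.5], [3.8, 62.9], [-4.1, 63.8], [-11.5, 62.3], [-19.5, 63.2], [-27.4, 64.1], [-34.8, 62.5], [-42.7, 63.4], [-50.6, 64.3], [-55.0, 47.8], [-62.9, 48.7], [-70.3, 47.1], [-78.1, 48.0], [-85.5, 46.4], [-85.4, 7.7], [-84.9, -33.5]]
```

Call:
play_rows(commands=[[0, 0, -1, -0.0244, -0.0804, 0, 0.8], [0, 0, -1.5, -0.0244, -0.0804, 0, 0.8], [0, 0, -2, -0.0244, -0.0804, 0, 0.8], [0, 0, -2, -0.0244, -0.0804, 0, 0.8], [0, -0.1, -1.5, -0.0244, -0.0804, 0, 0.8], [0, 0, 0, 0, 0, 0, 0.8], [0, 0, 0, 0, 0, 0, 0.8]])

```text
time: 7.3
ee_pos: [0.5361, -0.1411, 0.122]
eef_rot: [0.967, -0.143, 0.206, 0.031]
ft_force: [0.4, 0.1, -2.3]
width: 0.0133
```

```bash
cat >> h.py <<'E'
from scipy.spatial.transform import Rotation as Ro
BO=np.array([.5186,-.1346]); BY=-.295
bd=np.array([np.cos(BY),np.sin(BY)]); bn=np.array([-bd[1],bd[0]])
def tob(P): P=np.atleast_2d(P); return np.c_[(P[:,:2]-BO)@bd,(P[:,:2]-BO)@bn,P[:,2]]*1000
def cov(s,c=.006):
    R=Ro.from_quat(s["eef_rot"]).as_matrix(); X,Z=R[:,0],-R[:,2]; Y=np.cross(Z,X)
    O=s["ee_pos"]-.004*X-.0105*Z+c*Y
    f=s["ft_force"]
    return dict(lip=tob(O-.0785*X)[0].round(1).tolist(),edge=tob(O+.082*X)[0].round(1).tolist(),tilt=round(float(np.arcsin(X[2])),4),roll=round(float(np.arcsin(Y[2])),4),yaw=round(float(np.arctan2(X[1],X[0])-BY),4),F=[round(float(f[:2]@bd),1),round(float(f[:2]@bn),1),round(float(f[2]),1)],w=s["width"],t=s["time"]),O,X,Y,Z
E
python3 - <<'E'
from bench import r
from h import *; import pickle
s=r.read_state(); k,O,X,Y,Z=cov(s); print(k); pickle.dump(s,open("s2.pkl","wb"))
c=r.camera("top"); pickle.dump(c,open("top2.pkl","wb"))
pickle.dump(r.camera("side"),open("side2.pkl","wb"))
h=cv2.cvtColor(c["img"],cv2.COLOR_RGB2HSV); m=cv2.inRange(h,(60,70,20),(95,255,255)); q=np.zeros_like(m);q[185:285,315:375]=m[185:285,315:375]
v,u=np.nonzero(q); T=c["camera_from_world"]; C=-T[:3,:3].T@T[:3,3]
P0=O+.005*Z
out=[]
for a in np.unique(v)[::3]:
    uu=u[v==a].min()-.5; dd=T[:3,:3].T@np.linalg.inv(c["K"])@[uu,a,1]; t=((P0-C)@Z)/(dd@Z); W=C+t*dd
    out.append(((W-O)@X*1000,)+tuple(tob(W)[0]))
print(np.round(out,1).tolist())
b=c["img"][180:310,310:420]; o=np.zeros((550,800,3),np.uint8); o[:520,:440]=cv2.resize(b,None,fx=4,fy=4)
e=pickle.load(open("side2.pkl","rb"))["img"][180:340,230:410]; o[:320,440:]=cv2.resize(e,(360,320)); cv2.imwrite("pics/t2.png",o[:,:,::-1])
E
```

```text
{'lip': [-52.4, 4.7, 78.7], 'edge': [94.1, 4.9, 144.2], 'tilt': 0.4203, 'roll': -0.0001, 'yaw': 0.0013, 'F': [0.4, 0.2, -2.3], 'w': 0.013309243609977553, 't': 7.3}
[[78.5, 88.8, 63.6, 147.3], [71.0, 82.0, 63.6, 144.3], [63.6, 75.2, 63.6, 141.3], [56.1, 68.3, 63.7, 138.2], [48.5, 61.4, 63.7, 135.1], [41.0, 54.5, 63.7, 132.0], [33.4, 47.6, 63.7, 128.9], [25.7, 40.6, 63.7, 125.8], [18.1, 33.6, 63.7, 122.7], [10.4, 26.6, 63.7, 119.5], [2.6, 19.5, 63.7, 116.4], [-5.1, 12.4, 63.7, 113.2], [-12.9, 5.3, 63.7, 110.0], [-20.8, -1.9, 63.7, 106.8], [-28.7, -9.0, 63.7, 103.6], [-36.6, -16.3, 63.7, 100.4], [-44.5, -23.5, 63.7, 97.1], [-47.1, -25.8, 48.0, 96.1], [-55.1, -33.1, 48.0, 92.8], [-63.1, -40.5, 48.0, 89.6], [-71.2, -47.8, 48.0, 86.3], [-79.3, -55.2, 47.9, 83.0]]
```

View pics/t2.png

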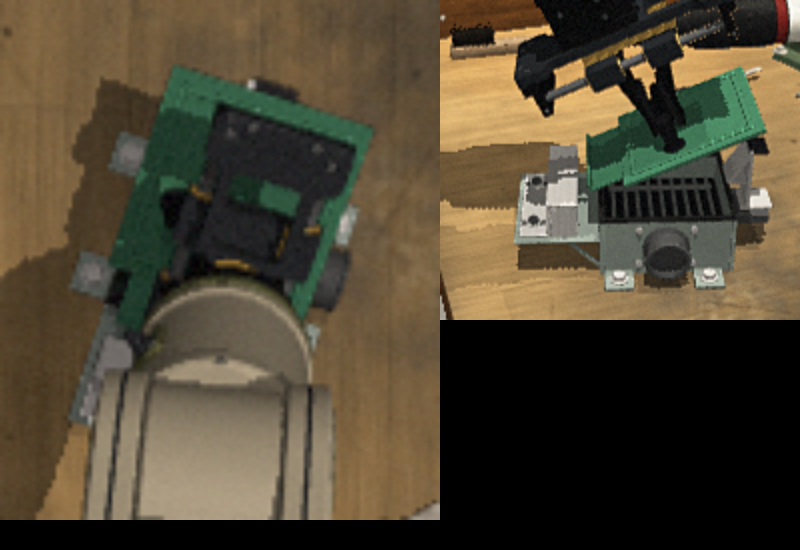

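The cover is tilted over the box. In the top crop both plate edges are visible: left from (178,66) to (120,310), right from (372,128) to (300,312). I'll use both to find the plate's centre.

Run:
```python
from h import *; import pickle
s=pickle.load(open("s2.pkl","rb")); c=pickle.load(open("top2.pkl","rb")); k,O,X,Y,Z=cov(s)
h=cv2.cvtColor(c["img"],cv2.COLOR_RGB2HSV); m=cv2.inRange(h,(60,70,20),(95,255,255)); q=np.zeros_like(m);q[185:285,315:410]=m[185:285,315:410]
v,u=np.nonzero(q); T=c["camera_from_world"]; C=-T[:3,:3].T@T[:3,3]
def W(uu,a,h):
    dd=T[:3,:3].T@np.linalg.inv(c["K"])@[uu,a,1]; return C+((O+h*Z-C)@Z)/(dd@Z)*dd
for a in range(214,262,6):
    x=u[v==a]; print(a,x.min(),x.max(),tob(W(x.min()-.5,a,.005))[0].round(1),tob(W(x.max()+.5,a,.005))[0].round(1))
# top free edge
for u0 in range(356,402,8):
    x=v[u==u0]; print(u0,x.min(),((W(u0,x.min()-.5,.005)-O)@X*1000).round(1))
```

```text
214 348 402 [ 50.4  62.2 130.2] [ 86.9 -56.3 146.4]
220 346 400 [ 36.4  62.2 123.9] [ 73.3 -56.8 140.4]
226 344 397 [ 22.3  62.2 117.6] [ 59.  -55.2 134. ]
232 342 395 [  8.2  62.2 111.3] [ 45.1 -55.7 127.8]
238 340 393 [ -6.2  62.2 104.9] [ 31.2 -56.2 121.5]
244 338 391 [-20.6  62.2  98.4] [ 17.1 -56.8 115.2]
250 340 388 [-32.4  53.3  93.2] [  2.2 -55.1 108.6]
256 340 386 [-45.6  48.7  87.3] [-12.2 -55.7 102.2]
356 197 82.1
364 200 81.1
372 203 80.1
380 204 83.6
388 207 82.6
396 210 81.7
```

Call:
play_rows(commands=[[-0.1, -0.32, -0.8, 0, 0, 0, 0.8], [0, 0, -0.8, 0, 0, 0, 0.8], [0, 0, -0.3, 0, 0, 0, 0.8], [0, 0, 0, 0, 0, 0, 0.8]])

```text
time: 7.9
ee_pos: [0.534, -0.1447, 0.1011]
eef_rot: [0.968, -0.144, 0.206, 0.03]
ft_force: [-0.1, -0.3, -3.1]
width: 0.0137
```

```bash
sed -i 's/c=.006/c=.0046/' h.py
cat > q.py <<'E'
from bench import r
from h import *
print(cov(r.read_state())[0])
E
python3 q.py
```

```text
{'lip': [-53.4, -0.6, 57.9], 'edge': [93.2, -0.6, 123.3], 'tilt': 0.4193, 'roll': 0.0004, 'yaw': 0.0002, 'F': [-0.0, -0.3, -3.1], 'w': 0.013700342496826055, 't': 7.9}
```

Call:
play_rows(commands=[[0, 0, -0.1, 0, 0, 0, 0.8], [0, 0, -0.1, 0, 0, 0, 0.8], [0, 0, 0, 0, 0, 0, 0.8]])

```text
time: 8.28
ee_pos: [0.5342, -0.1449, 0.0996]
eef_rot: [0.967, -0.144, 0.206, 0.031]
ft_force: [0.1, 0.1, -1.9]
width: 0.0137
```

```bash
python3 q.py
```

```text
{'lip': [-53.2, -0.7, 56.4], 'edge': [93.4, -0.7, 121.9], 'tilt': 0.4202, 'roll': 0.0, 'yaw': 0.0002, 'F': [0.1, 0.1, -1.9], 'w': 0.013747064524102135, 't': 8.275}
```

Call:
play_rows(commands=[[0, 0, -0.1, 0, 0, 0, 0.8], [0, 0, -0.1, 0, 0, 0, 0.8], [0, 0, 0, 0, 0, 0, 0.8]])

```text
time: 8.65
ee_pos: [0.5349, -0.1451, 0.0985]
eef_rot: [0.967, -0.144, 0.207, 0.031]
ft_force: [-1.3, 0.4, 5.6]
width: 0.0136
```

```bash
python3 q.py
```

```text
{'lip': [-52.3, -0.7, 55.1], 'edge': [94.1, -0.7, 120.8], 'tilt': 0.4219, 'roll': -0.0001, 'yaw': 0.0002, 'F': [-1.3, 0.1, 5.6], 'w': 0.013643811751883915, 't': 8.65}
```

Call:
play_rows(commands=[[-0.35, 0.106, -0.123, 0, 0, 0, 0.8], [-0.35, 0.106, -0.163, 0, 0, 0, 0.8], [-0.35, 0.106, -0.163, 0, 0, 0, 0.8], [-0.35, 0.106, -0.163, 0, 0, 0, 0.8], [0, 0, 0, 0, 0, 0, 0.8]])

```text
time: 9.28
ee_pos: [0.5211, -0.1408, 0.0926]
eef_rot: [0.967, -0.144, 0.208, 0.031]
ft_force: [-1.0, 0.9, 5.7]
width: 0.0133
```

```bash
python3 q.py
```

```text
{'lip': [-66.7, -0.6, 49.2], 'edge': [79.7, -0.5, 115.0], 'tilt': 0.4227, 'roll': -0.0001, 'yaw': 0.0004, 'F': [-1.2, 0.6, 5.7], 'w': 0.01331478661233785, 't': 9.275}
```

Call:
play_rows(commands=[[-0.35, 0.106, -0.163, 0, 0, 0, 0.8], [-0.35, 0.106, -0.163, 0, 0, 0, 0.8], [0, 0, 0, 0, 0, 0, 0.8]])

```text
time: 9.65
ee_pos: [0.5144, -0.1387, 0.0896]
eef_rot: [0.967, -0.143, 0.208, 0.031]
ft_force: [-1.8, 0.8, 6.9]
width: 0.0137
```

```bash
python3 q.py
```

```text
{'lip': [-73.7, -0.6, 46.1], 'edge': [72.6, -0.5, 112.1], 'tilt': 0.4234, 'roll': -0.0001, 'yaw': 0.0005, 'F': [-2.0, 0.3, 6.9], 'w': 0.013677312909602541, 't': 9.65}
```

Call:
play_rows(commands=[[-0.22, 0.066, -0.1, 0, 0, 0, 0.8], [-0.13, 0.04, -0.055, 0, 0, 0, 0.8], [0, 0, 0, 0, 0, 0, 0.8]])

```text
time: 10.02
ee_pos: [0.5113, -0.1377, 0.0883]
eef_rot: [0.967, -0.143, 0.208, 0.031]
ft_force: [-1.3, 0.3, 7.8]
width: 0.0132
```

```bash
python3 q.py
```

```text
{'lip': [-76.9, -0.5, 44.8], 'edge': [69.4, -0.5, 110.8], 'tilt': 0.4241, 'roll': 0.0, 'yaw': 0.0005, 'F': [-1.4, -0.1, 7.8], 'w': 0.013237804424754415, 't': 10.025}
```

Call:
play_rows(commands=[[-0.13, 0.04, -0.03, 0, 0, 0, 0.8], [-0.13, 0.04, -0.05, 0, 0, 0, 0.8], [0, 0, 0, 0, 0, 0, 0.8]])

```text
time: 10.4
ee_pos: [0.5081, -0.1368, 0.0869]
eef_rot: [0.967, -0.143, 0.208, 0.031]
ft_force: [0.0, -0.6, 6.0]
width: 0.0134
```

```bash
python3 q.py
```

```text
{'lip': [-80.3, -0.6, 43.5], 'edge': [66.0, -0.5, 109.3], 'tilt': 0.4227, 'roll': 0.0, 'yaw': 0.0004, 'F': [0.2, -0.5, 6.0], 'w': 0.013421659244402704, 't': 10.4}
```

Call:
play_rows(commands=[[-0.09, 0.027, -0.04, 0, 0, 0, 0.8], [-0.05, 0.014, -0.02, 0, 0, 0, 0.8], [0, 0, 0, 0, 0, 0, 0.8]])

```text
time: 10.78
ee_pos: [0.5068, -0.1364, 0.0864]
eef_rot: [0.967, -0.143, 0.208, 0.031]
ft_force: [-0.1, -0.3, 5.5]
width: 0.0138
```

```bash
python3 q.py
```

```text
{'lip': [-81.7, -0.6, 42.9], 'edge': [64.7, -0.5, 108.8], 'tilt': 0.4229, 'roll': 0.0, 'yaw': 0.0005, 'F': [-0.0, -0.3, 5.5], 'w': 0.013761245852685183, 't': 10.775}
```

Call:
play_rows(commands=[[-0.09, 0.027, -0.04, 0, 0, 0, 0.8], [-0.05, 0.014, -0.02, 0, 0, 0, 0.8], [0, 0, 0, 0, 0, 0, 0.8]])

```text
time: 11.15
ee_pos: [0.5054, -0.136, 0.0857]
eef_rot: [0.967, -0.144, 0.208, 0.031]
ft_force: [-0.9, -0.1, 5.7]
width: 0.0131
```

```bash
python3 q.py
```

```text
{'lip': [-83.2, -0.6, 42.3], 'edge': [63.2, -0.6, 108.2], 'tilt': 0.4228, 'roll': 0.0001, 'yaw': 0.0003, 'F': [-0.8, -0.4, 5.7], 'w': 0.013123245523567905, 't': 11.15}
```

Call:
play_rows(commands=[[-0.09, 0.027, -0.04, 0, 0, 0, 0.8], [-0.05, 0.014, -0.02, 0, 0, 0, 0.8], [0, 0, 0, 0, 0, 0, 0.8]])

```text
time: 11.52
ee_pos: [0.5043, -0.1357, 0.0854]
eef_rot: [0.967, -0.144, 0.208, 0.031]
ft_force: [2.4, -1.1, 4.8]
width: 0.0134
```

```bash
python3 q.py
```

```text
{'lip': [-84.2, -0.6, 41.9], 'edge': [62.1, -0.6, 107.8], 'tilt': 0.4235, 'roll': 0.0002, 'yaw': 0.0003, 'F': [2.6, -0.4, 4.8], 'w': 0.013395210965168844, 't': 11.525}
```

Fx has risen by about 3 N. One more small step should confirm it's the stop.

Call:
play_rows(commands=[[-0.06, 0.018, -0.026, 0, 0, 0, 0.8], [0, 0, 0, 0, 0, 0, 0.8]])

```text
time: 11.78
ee_pos: [0.5041, -0.1357, 0.0854]
eef_rot: [0.967, -0.144, 0.208, 0.031]
ft_force: [3.4, -1.1, 5.4]
width: 0.0136
```

```bash
python3 q.py
```

```text
{'lip': [-84.4, -0.6, 41.9], 'edge': [61.9, -0.6, 107.9], 'tilt': 0.4244, 'roll': 0.0003, 'yaw': 0.0001, 'F': [3.5, -0.1, 5.4], 'w': 0.013624698116331458, 't': 11.775}
```

Call:
play_rows(commands=[[0.27, -0.083, 0.128, 0, 0, 0, 0.8], [0.27, -0.083, 0.128, 0, 0, 0, 0.8], [0, 0, 0, 0, 0, 0, 0.8]])

```text
time: 12.15
ee_pos: [0.5058, -0.1364, 0.085]
eef_rot: [0.968, -0.144, 0.204, 0.031]
ft_force: [-9.1, 3.3, 7.9]
width: 0.0135
```

```bash
python3 q.py
```

```text
{'lip': [-82.9, -0.9, 42.1], 'edge': [63.9, -0.8, 106.9], 'tilt': 0.4155, 'roll': -0.0005, 'yaw': 0.0004, 'F': [-9.7, 0.5, 7.9], 'w': 0.013477609087772163, 't': 12.15}
```

Only friction on the rubber rim (tangential about 4.5 N against 14 N normal). I'll ease off the normal load.

Call:
play_rows(commands=[[0, 0, 0.15, 0, 0, 0, 0.8], [0, 0, 0.1, 0, 0, 0, 0.8], [0, 0, 0, 0, 0, 0, 0.8]])

```text
time: 12.52
ee_pos: [0.5074, -0.1369, 0.0885]
eef_rot: [0.967, -0.144, 0.206, 0.031]
ft_force: [-0.7, 0.1, -3.4]
width: 0.014
```

```bash
python3 q.py
```

```text
{'lip': [-81.1, -0.8, 45.3], 'edge': [65.4, -0.8, 110.7], 'tilt': 0.4195, 'roll': 0.0001, 'yaw': 0.0001, 'F': [-0.7, -0.1, -3.4], 'w': 0.013978215022774005, 't': 12.525}
```

Call:
play_rows(commands=[[0.225, -0.068, -0.14, 0.0117, 0.0383, 0, 0.8], [0.225, -0.068, -0.14, 0.0117, 0.0383, 0, 0.8], [0.225, -0.068, -0.14, 0.0117, 0.0383, 0, 0.8], [0, 0, 0, 0, 0, 0, 0.8]])

```text
time: 13.02
ee_pos: [0.5149, -0.1389, 0.0845]
eef_rot: [0.978, -0.145, 0.148, 0.021]
ft_force: [0.2, -0.2, -3.3]
width: 0.0137
```

```bash
python3 q.py
```

```text
{'lip': [-77.9, -0.6, 50.1], 'edge': [75.4, -0.6, 97.6], 'tilt': 0.3002, 'roll': 0.0011, 'yaw': -0.0002, 'F': [0.3, -0.1, -3.3], 'w': 0.013738028308184207, 't': 13.025}
```

Call:
play_rows(commands=[[0.103, -0.031, -0.225, 0.0146, 0.0478, 0, 0.8], [0.103, -0.031, -0.225, 0.0146, 0.0478, 0, 0.8], [0, 0, 0, 0, 0, 0, 0.8]])

```text
time: 13.4
ee_pos: [0.5168, -0.1395, 0.0799]
eef_rot: [0.984, -0.146, 0.099, 0.014]
ft_force: [-0.5, 0.5, -2.8]
width: 0.0137
```

```bash
python3 q.py
```

```text
{'lip': [-79.1, -0.6, 53.2], 'edge': [78.2, -0.6, 85.2], 'tilt': 0.2008, 'roll': 0.0012, 'yaw': -0.0001, 'F': [-0.6, 0.3, -2.8], 'w': 0.013725678107877693, 't': 13.4}
```

Call:
play_rows(commands=[[0.08, -0.024, -0.14, 0.0073, 0.0239, 0, 0.8], [0.08, -0.024, -0.14, 0.0073, 0.0239, 0, 0.8], [0, 0, 0, 0, 0, 0, 0.8]])

```text
time: 13.78
ee_pos: [0.5182, -0.1402, 0.0774]
eef_rot: [0.986, -0.147, 0.074, 0.011]
ft_force: [-1.1, -0.4, 1.4]
width: 0.0135
```

```bash
python3 q.py
```

```text
{'lip': [-78.8, -0.8, 54.7], 'edge': [79.9, -0.8, 78.6], 'tilt': 0.1496, 'roll': 0.0006, 'yaw': -0.0001, 'F': [-0.9, -0.7, 1.4], 'w': 0.013539814881881966, 't': 13.775}
```

Call:
play_rows(commands=[[0.065, -0.02, -0.18, 0.0073, 0.0239, 0, 0.8], [0.065, -0.02, -0.18, 0.0073, 0.0239, 0, 0.8], [0, 0, 0, 0, 0, 0, 0.8]])

```text
time: 14.15
ee_pos: [0.5195, -0.1405, 0.0744]
eef_rot: [0.988, -0.147, 0.049, 0.007]
ft_force: [-4.9, 0.7, 9.9]
width: 0.0134
```

```bash
python3 q.py
```

```text
{'lip': [-78.5, -0.8, 55.8], 'edge': [81.2, -0.8, 71.6], 'tilt': 0.0991, 'roll': 0.0002, 'yaw': -0.0001, 'F': [-4.9, -0.8, 9.9], 'w': 0.01338650855422981, 't': 14.15}
```

Call:
play_rows(commands=[[0.03, -0.009, -0.17, 0.0073, 0.0239, 0, 0.8], [0.03, -0.009, -0.17, 0.0073, 0.0239, 0, 0.8], [0, 0, 0, 0, 0, 0, 0.8]])

```text
time: 14.52
ee_pos: [0.5206, -0.1408, 0.0712]
eef_rot: [0.989, -0.147, 0.025, 0.003]
ft_force: [-3.1, 0.2, 9.6]
width: 0.0137
```

```bash
python3 q.py
```

```text
{'lip': [-78.1, -0.8, 56.6], 'edge': [82.2, -0.8, 64.7], 'tilt': 0.0502, 'roll': 0.0004, 'yaw': -0.0001, 'F': [-3.0, -0.7, 9.6], 'w': 0.01365185999983294, 't': 14.525}
```

Call:
play_rows(commands=[[0.02, -0.006, -0.15, 0.0073, 0.0239, 0, 0.8], [0.02, -0.006, -0.15, 0.0073, 0.0239, 0, 0.8], [0, 0, 0, 0, 0, 0, 0.8]])

```text
time: 14.9
ee_pos: [0.5206, -0.1408, 0.0701]
eef_rot: [0.989, -0.147, -0.0, 0.0]
ft_force: [-18.0, 1.7, 35.1]
width: 0.0133
```

```bash
python3 q.py
```

```text
{'lip': [-78.8, -0.8, 59.7], 'edge': [81.7, -0.7, 59.6], 'tilt': -0.0006, 'roll': -0.0008, 'yaw': 0.0001, 'F': [-17.7, -3.6, 35.1], 'w': 0.013313503856258657, 't': 14.9}
```

Run:
```python
from bench import r
import cv2
c=r.camera("side")["img"][230:320,255:415]; cv2.imwrite("pics/f1.png",cv2.resize(c,(800,450),interpolation=cv2.INTER_CUBIC)[:,:,::-1])
s=r.read_state();print(s["torque"].round(2))
```

```text
[0.71 3.73 0.1 ]
```

View pics/f1.png

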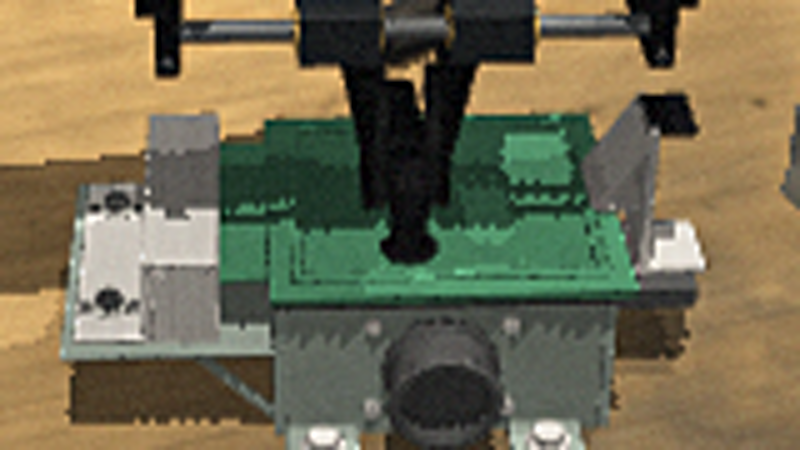

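The catch nose is at crop (585,170), i.e. image column about 372. That's the same as before closing, so it looks snapped over the edge, and the plate looks flat. I'll unload the arm and check.

Call:
play_rows(commands=[[-0.1, 0.03, 0.1, 0, 0, 0, 0.8], [-0.1, 0.03, 0.1, 0, 0, 0, 0.8], [0, 0, 0, 0, 0, 0, 0.8]])

```text
time: 15.32
ee_pos: [0.5194, -0.1404, 0.0703]
eef_rot: [0.989, -0.147, 0.001, -0.0]
ft_force: [0.2, -0.5, 7.6]
width: 0.0136
```

```bash
python3 q.py; python3 -c "
from bench import r;print(r.read_state()['torque'].round(2))"
```

```text
{'lip': [-80.0, -0.7, 59.6], 'edge': [80.5, -0.7, 60.0], 'tilt': 0.0024, 'roll': 0.0008, 'yaw': -0.0001, 'F': [0.4, -0.4, 7.6], 'w': 0.013630543901698182, 't': 15.325}
[-0.16  0.    0.01]
```

Call:
play_rows(commands=[[0, 0, 0, 0, 0, 0, 5], [0, 0, 0, 0, 0, 0, 5], [0, 0, 0, 0, 0, 0, 5], [0, 0, 0, 0, 0, 0, 5], [0, 0, 0.5, 0, 0, 0, 5], [0, 0, 2, 0, 0, 0, 5], [0, 0, 4, 0, 0, 0, 5], [0, 0, 5, 0, 0, 0, 5], [-1, 5, 4, 0, 0, 0, 5], [-2, 6, 2, 0, 0, 0, 5], [-2, 6, 0, 0, 0, 0, 5], [-2, 6, 0, 0, 0, 0, 5], [0, 0, 0, 0, 0, 0, 5]])

```text
time: 16.95
ee_pos: [0.449, 0.0882, 0.2436]
eef_rot: [0.99, -0.143, 0.001, -0.0]
ft_force: [0.3, -0.4, -0.2]
width: 0.05
```

Run:
```python
from bench import r
from h import *; import pickle
a=r.camera("side"); b=r.camera("top"); pickle.dump((a,b),open("end.pkl","wb"))
o=np.zeros((600,800,3),np.uint8); z=lambda i,f:cv2.resize(i,None,fx=f,fy=f,interpolation=cv2.INTER_CUBIC)
o[:300,:533]=cv2.resize(a["img"][230:320,255:415],(533,300),interpolation=cv2.INTER_CUBIC)
s0=pickle.load(open("side0.pkl","rb"))["img"]; o[300:,:533]=cv2.resize(s0[230:320,255:415],(533,300),interpolation=cv2.INTER_CUBIC)
t=z(b["img"][190:310,325:405],3.3); o[:t.shape[0],535:535+t.shape[1]]=t[:,:265]
cv2.imwrite("pics/end.png",o[:,:,::-1])
h=cv2.cvtColor(b["img"],cv2.COLOR_RGB2HSV); m=cv2.inRange(h,(60,70,20),(95,255,255)); q=np.zeros_like(m);q[190:310,320:410]=m[190:310,320:410]
w,R,P=rect(b,q,.065); print(R); print(tob(np.c_[P/1000,[.065]*4]).round(1).tolist())
```

```text
((525.8734130859375, -137.49571228027344), (119.92814636230469, 143.0762176513672), 72.68202209472656)
[[-64.2, -60.1, 65.0], [78.9, -61.1, 65.0], [79.8, 58.8, 65.0], [-63.3, 59.8, 65.0]]
```

View pics/end.png

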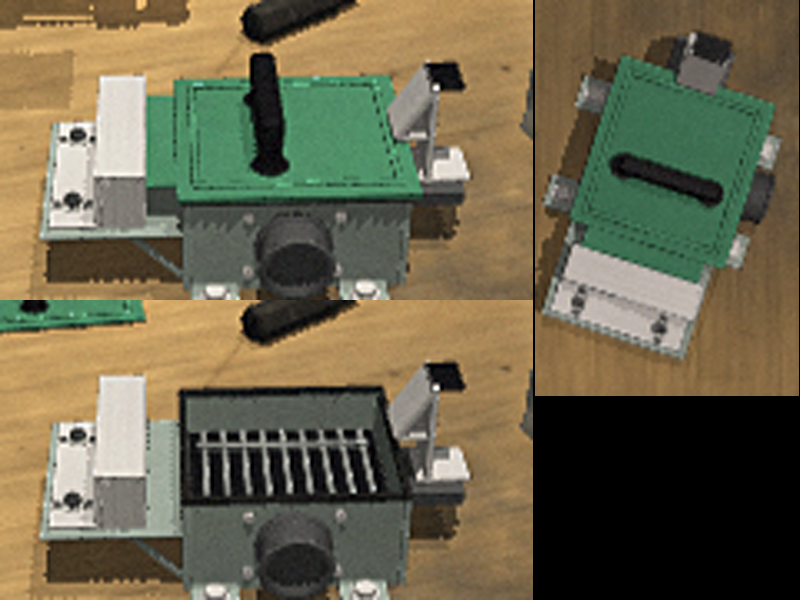

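The picture shows the cover flat on the rim. The catch is in the same place as in the start picture, at crop (390–465,65–180), and overlaps the plate's free edge in the top view. The lip goes under the ledge. I'm handing in.

```bash
python3 -c "
from bench import r;r.close_job();print(r.read_state()['time'])"
```

```text
the job is handed in; nothing more can be done
the job is handed in; nothing more can be done
```

The green cover is back on the filter box and the job is handed in, about 17 s into the 40 s allowed. No verdict was reported.

- **How it went:** I gripped the cover by its bar and carried it over tilted at 0.42 rad. I felt the wall corner, then slid the lip in until it met the stop at about 4 N. I backed off to about 9 mm from the stop and swung it flat until the catch snapped. The highest force I read at the wrist was about 39 N.
- **After the snap, still held:** tilt was 0.002 rad. By tool pose and my camera-found box frame, lip and free edge were within about 0.4 mm of rim level. The lip tip was about 80 mm from the box's middle, 0.7 mm off sideways.
- **After letting go:** the final pictures show the cover flat, about 0.01 rad off square, with the catch at rest over its free edge. The robot stands clear.
- **Disagreements:**
  - Early camera and tool readings of the cover's sideways position differed by about 4 mm. I went by the camera, using both plate edges.
  - The first retreat from the stop stuck on rim friction, at about 14 N, until I eased the load.
- **Not checked:** I did no pull test on the catch and did not measure the bystanders again. I met no unexpected contact along the way.

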